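# Aim the work light at the hinge job and switch it on

## Robot

A 7-joint arm with a two-finger parallel gripper is mounted at the origin on a cart in front of the work surface, level with it; the furniture and walls round the work are solid. World frame = base frame: x ahead of the robot, y to its left, z up, the work surface at z = 0. Lengths are in m, angles in degrees, forces in N, time in s.
With the tool pointing down it reaches from about 0.425 to 0.95 m from the base axis. Payload 4.7 kg.
Tool frame: the origin (TCP) lies on the centre line of the jaws, within the pads' length; the fingertips stand bot.nose_length ahead of it and the grasp point (between the pads) lies 11 mm behind it (bot.nose_length is the distance from the TCP to the fingertips, in m); x points along the fingers, z is the direction in which the jaws open and shut, and the axes are right-handed (so a half turn about x gives the same grasp; the last joint's range is limited). The gripper opens to 87 mm and grips with 3 to 60 N. Pads are 19 mm wide; open, the fingers measure 117 mm over their backs; the gripper's body (75 mm by 190 mm) begins 51 mm behind the grasp point.
Start: joints at [-76.771, 26.849, -2.785, 87.806, 1.381, 65.374, -4.715], TCP at [0.173, 0.652, 0.231] pointing down, gripper open.
Joint ranges: [-148.3, 148.3], [-19.14, 114.17], [-79.39, 73.82], [5.75, 140.21], [-59.74, 239.74], [12.07, 113.84], [-152.46, 152.46]. Speed limits (degrees/s): [147.25, 147.25, 180, 180, 180, 180, 180].

## Interface

Orientations are given as [roll, pitch, yaw] about the fixed x, y, z axes, in that order (R = Rz(yaw) Ry(pitch) Rx(roll)).
In Python, from plant import bot gives the robot as it stands. The module is installed in compiled form; this text tells all that it offers.
- The arm moves only by the tool servo_tool, never from a script. Its argument "targets" is a list of rows, each an object of numbers: "hand": the opening, from 0 (shut) to 1 (fully open); "x", "y", "z": the shift along the tool's x, y, z in units of 0.08 m (1.0 is 0.08 m); "wx", "wy", "wz": the turn, a rotation vector about the tool's x, y, z in units of 90 degrees (1.0 is 90 degrees). A call has 1 to 20 rows; each row shifts and turns the commanded pose from where the row before left it, along the tool's axes as they then stand; what a row does not reach is not made up. A row lasts 1/8 s, in which the tool goes at most 62.5 mm and 10.7 degrees, less where a joint would pass 70% of its speed; a pose out of reach is approached as far as the arm can. A call with a number of a shift or a turn outside -1 to 1 is refused whole. A call with a gripper value outside its range is refused whole. The fingers move at their own pace and stop on an object; "squeeze" is the grip in N (left out, the last holds). Time passes only in rows, so rows that do not move let the fingers close. It gives the time, the measured TCP pose, the force and the opening at its end, in the units of the state.
- bot.get_obs(): the state, without advancing time (a new reading comes with each control period).
- bot.read_camera(name): name is "side" or "top" or "wrist"; returns the picture (400x640x3 uint8, blue, green, red); there is no depth.
- bot.camera_params(name): a dict with "fov_y" (degrees; the focal length in pixels is half the picture's height over the tangent of half this angle, whatever the lens; pixels are square), "cx", "cy" (the principal point, pixels), "distortion" ([k1, k2, p1, p2, k3] as OpenCV has them; the pictures are not rectified), "extrinsics" (4x4, takes a point from camera to world coordinates). Camera axes: x right, y down, z forward; pixel columns grow to the right and rows downward; lengths in m; the calibration is good to about 2 mm. A picture is of the moment at which its call begins: read the wrist's pose just before it. camera_params takes no time and is no camera call; for the wrist camera it gives the pose at the moment of the call.
- bot.finish_job(): hands the job in, once; it reports no verdict.
Trained networks look in the newest picture that a camera, given by its name, has taken for a name from the list of things; names that differ only in an ending like _2 or _b are one class to them, and where a whole thing is asked for, a point or a joint stands for the part that bears it (a point fixed in the world has none). Each returns a list of dicts, best first, with "p" (0 to 1); they miss things now and then, are a little off and sometimes report something else, mostly with a low value. They report only what shows in the picture. A call takes as long as a camera call.
- bot.outline_of(name, camera): "pixels" (400x640 bool, what is visible of it) and "at" ([column, row] in pixels, amid what is visible of it).
The state is a dict: "clock": time; "joints": joint angles; "qd": joint speeds; "joint_torque": joint torques, N m; "position": TCP position; "tcp_rot": TCP orientation; "wrist_force": force on the tool from outside, world axes, zero at the start; "wrist_torque": the same for the moment, N m; "finger_gap": finger opening in m.
Only numpy, scipy, OpenCV 4.12 (cv2) and the standard library are available. Lean on these libraries where they do the work, as an engineer would, in place of code of your own. Each camera call takes 0.05 s, during which the arm holds its last target. There are 200 camera calls.

## Task

Swing round and tilt the head of the LED work light so that the middle of its beam falls on the middle of the brass hinge, let go of it for a moment to see that the stiff joints hold the aim, and only then (so that it does not dazzle anyone) press the red button on the back of the head fully in. The light must still be aimed at the hinge when you have finished; leave the hinge and its wood block where they lie.

Things in the scene. Friction and masses are not known exactly. Their poses are not given: they have to be found in the camera images.
- work_light: LED work light's fixed round steel foot, 154 mm wide; origin: centre of its underside. On its post a U-bracket swivels (240 mm over its two black hinge knobs) and holds the lamp head: a black and yellow box 184 wide, 100 high, 55 mm deep, white glass with three yellow LED panels in front, fins behind, a handle on top, a red button at the rear top corner. Both axes cross at the head's centre.
- lamp_swivel (a joint): swivel of the bracket and head about the vertical axis through the foot, rad; 0 = facing the foot's -x, grows counter-clockwise seen from above; range -1.6 to 1.6. Held by friction: needs about 0.25 N m to turn and stays where it is left.
- lamp_tilt (a joint): tilt of the head about the horizontal line through the two knobs, rad; 0 = beam level, positive = beam pointing down, range -0.5 to 1.1. Friction hinge: needs about 0.45 N m to turn and stays where it is left.
- lamp_pivot (a point): centre of the head, where swivel and tilt axes cross, 195 mm above the bench; does not move. Its axes turn with the head: -x is the direction of the beam, y runs along the tilt axis, z towards the handle.
- lamp_glass (a point): centre of the glass, 20 mm in front of lamp_pivot, same axes: the middle of the beam starts here and runs along -x, square to the glass.
- lamp_handle (a point): middle of the carrying handle's straight bar, 85 mm from lamp_pivot along z, same axes. The bar runs along y and has a rubber sleeve 16 mm thick and 60 mm long; its two legs stand 44 mm to either side; 30 mm of air between sleeve and head. The sleeve may turn between the fingers.
- lamp_switch (a joint): red push button, m of travel: 0 = out (off), 0.005 = fully in (on). It takes about 3 N to push in and stays in where it is left (it latches).
- switch_top (a point): middle of the button's domed top: red cap 19 mm wide, 10 mm proud (out) or 5 mm (in) of a black 30 mm square housing on the head's rear top corner. Out, it lies 28 mm behind (+x), 68 mm beside (-y) and 62 mm above (+z) lamp_pivot in the head's axes. Site z points out of the button, leaning 0.60 rad to the rear (+x) from the head's z; push along -z.
- brass_hinge: folded brass butt hinge, 64 x 76 x 7 mm, lying flat on the wood block, 35 mm above the bench; origin: centre of its underside. The beam's target.
- offcut: pale softwood block, 45 x 110 x 35 mm (long along its y), lying on the bench under the hinge; origin: centre of its underside.

How it is judged:
By the outcome, as a careful person would: the job done as asked, in the order asked, and still so for the second after the job is handed in, with the robot touching nothing.
It also fails if it takes over 58 s, if anything falls off the work surface, if the arm or the gripper's body presses on something with over 40 N, if the wrist force passes 120 N, or if a joint passes its speed limit or range.

## Working session

There is one attempt and no reset: what is moved stays moved. The work goes in short steps, Python scripts to look and compute and a tool call to move; the robot and the scene stay as the last step left them, time stands still between calls to the robot, and variables do not carry over. Pictures are saved under pics/ and viewed, about 8 in all and at most 12, crops included, and the job is handed in when it is done.

Besides the shell and the picture viewer there is one more tool, called after "Emit:" as name([rows], argument=value, ...), one row to a line, values as JSON. servo_tool: Moves the arm, as the interface text tells. Shifts and turns lie within -1 to 1; 1 stands for 0.08 m of shift or 90 degrees of turn. Its arguments: {"type":"object","properties":{"targets":{"type":"array"},"squeeze":{"type":"number"}},"required":["targets"]}

```bash
mkdir -p pics; python3 - <<'E'
from plant import bot
import cv2, numpy as np
np.set_printoptions(precision=4,suppress=True)
o=bot.get_obs(); print(o); print(bot.nose_length)
ims=[]
for c in ['side','top']:
    im=bot.read_camera(c); ims.append(im)
    p=bot.camera_params(c); print(c,p)
    for n in ['work_light','brass_hinge','offcut','lamp_handle','switch_top','lamp_glass','lamp_pivot']:
        try:
            for r in bot.outline_of(n,c)[:2]: print(c,n,r['p'],r['at'],r['pixels'].sum())
        except Exception as e: print(n,e)
    cv2.imwrite(f'pics/{c}0.png',im)
E
```

```text
{'clock': 0.0, 'joints': array([-76.769 ,  26.8967,  -2.7847,  87.8738,   1.3821,  65.3767,
        -4.7168]), 'qd': array([ 0.0702, -0.0793,  0.1434, -0.0426, -0.0804, -0.082 , -0.0473]), 'joint_torque': array([ -0.0009, -50.7977,  -0.081 , -23.6152,  -0.0614,   0.0379,
         0.0002]), 'position': array([0.1733, 0.6518, 0.2295]), 'tcp_rot': array([-177.3642,   89.8865, -102.2497]), 'wrist_force': array([-0.3346,  0.6683,  0.4997]), 'wrist_torque': array([ 0.0468, -0.0333, -0.0286]), 'finger_gap': 0.08719414017902617}
0.008
side {'fov_y': 49.12138035829737, 'cx': 320.1051754267118, 'cy': 203.19059515188306, 'distortion': array([-0.0239,  0.    ,  0.    ,  0.    ,  0.    ]), 'extrinsics': array([[-0.9491, -0.168 ,  0.2663,  0.2772],
       [-0.3148,  0.5034, -0.8046,  0.8343],
       [ 0.0011, -0.8476, -0.5307,  0.6504],
       [ 0.    ,  0.    ,  0.    ,  1.    ]])}
side work_light 0.63 [327.8, 187.8] 7666
side brass_hinge 0.83 [321.1, 327.3] 1107
side lamp_handle 0.59 [330.6, 169.2] 4230
side lamp_glass 0.88 [331.4, 170.5] 4191
side lamp_pivot 0.74 [333.7, 170.3] 4375
top {'fov_y': 55.767785465407705, 'cx': 318.74321965820076, 'cy': 202.7479137706452, 'distortion': array([-0.0671,  0.    ,  0.    ,  0.    ,  0.    ]), 'extrinsics': array([[ 0.0095, -0.9863,  0.1645,  0.3827],
       [-0.999 , -0.0167, -0.0423,  0.1792],
       [ 0.0445, -0.164 , -0.9855,  1.0228],
       [ 0.    ,  0.    ,  0.    ,  1.    ]])}
top work_light 0.8 [371.0, 208.1] 4022
top brass_hinge 0.62 [254.6, 239.2] 691
top offcut 0.7 [242.3, 256.1] 251
top lamp_handle 0.62 [375.9, 202.6] 2581
top switch_top 0.39 [392.1, 228.8] 51
top lamp_glass 0.6 [376.0, 203.8] 2710
top lamp_pivot 0.82 [376.4, 205.7] 2644
```

```bash
python3 - <<'E'
import cv2,numpy as np
a=cv2.imread('pics/top0.png')[130:300,180:460]; b=cv2.imread('pics/side0.png')[80:380,200:480]
a=cv2.resize(a,None,fx=2.6,fy=2.6,interpolation=cv2.INTER_CUBIC)
b=cv2.resize(b,None,fx=2,fy=2,interpolation=cv2.INTER_CUBIC)
cv2.imwrite('pics/t1.png',a);cv2.imwrite('pics/s1.png',b)
E
```

```text
(no output)
```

View pics/t1.png

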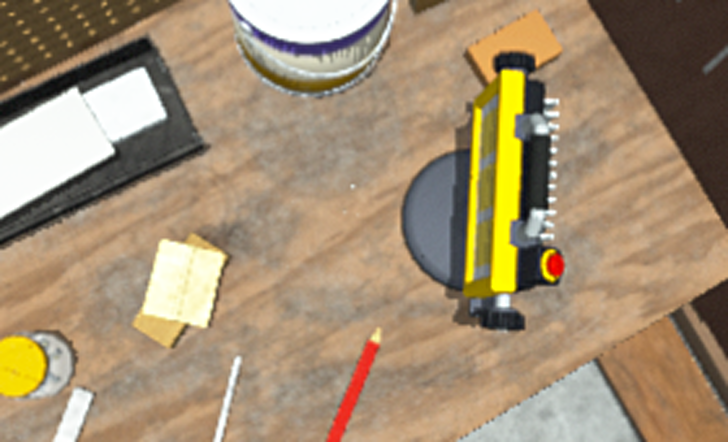

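View pics/s1.png

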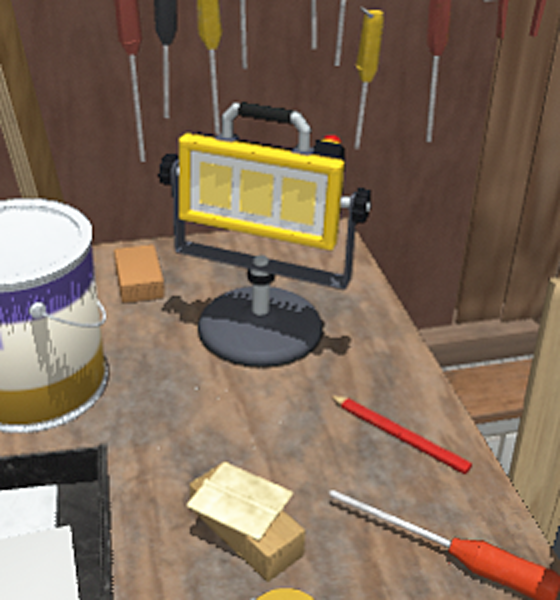

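```bash
cat > h.py <<'E'
import cv2, numpy as np
from plant import bot
from scipy.spatial.transform import Rotation as Ro
np.set_printoptions(precision=4,suppress=True)
def KD(p):
    f=200/np.tan(np.radians(p['fov_y'])/2)
    return np.array([[f,0,p['cx']],[0,f,p['cy']],[0,0,1]]),np.array(p['distortion'])
def ray(cam,px,p=None):
    p=p or bot.camera_params(cam);K,D=KD(p);E=p['extrinsics']
    u=cv2.undistortPoints(np.array([[px]],float),K,D)[0,0]
    return E[:3,3],E[:3,:3]@np.array([u[0],u[1],1])
def onz(cam,px,z,p=None):
    o,d=ray(cam,px,p); return o+d*(z-o[2])/d[2]
def proj(cam,P,p=None):
    p=p or bot.camera_params(cam);K,D=KD(p);E=np.linalg.inv(p['extrinsics'])
    return cv2.projectPoints(np.atleast_2d(np.array(P,float)),cv2.Rodrigues(E[:3,:3])[0],E[:3,3],K,D)[0][:,0]
def headR(yaw,tilt):  # yaw: world direction of beam = yaw+180 (rad); tilt positive = beam down
    return Ro.from_euler('z',yaw).as_matrix()@Ro.from_euler('y',-tilt).as_matrix()
E
cat > fit.py <<'E'
from h import *
from scipy.optimize import least_squares
def fit(obs,pivot=None,x0=(0.37,0.08,-1.6,0)):
    pr={c:bot.camera_params(c) for c in ('side','top')}
    def pts(v):
        R=headR(v[2],v[3]);pv=np.array([v[0],v[1],.195])
        return R,pv
    def res(v,flat=True):
        if pivot is not None: v=[*pivot,*v[-2:]]
        R,pv=pts(v)
        r=[proj(c,pv+R@np.array(l),pr[c])[0]-np.array(px) for c,l,px in obs]
        return np.ravel(r) if flat else np.array(r)
    s=least_squares(res,x0 if pivot is None else x0[-2:],loss='soft_l1')
    return s.x,res(s.x,False)
E
python3 - <<'E'
from fit import *
T=lambda a,b:(a/2.6+180,b/2.6+130)
S=lambda a,b:(a/2+200,b/2+80)
sw=[.028,-.068,.062]
obs=[('top',[0,-.11,0],T(501,319)),('top',[0,.11,0],T(516,62)),('side',[0,.11,0],S(170,168)),('side',[0,-.11,0],S(361,206)),
('top',sw,T(554,264)),('side',sw,S(332,138)),('side',[0,0,.085],S(264,113))]
for y0 in (-1.6,):
    v,r=fit(obs,x0=(.37,.08,y0,0)); print(v,np.degrees(v[2:]));print(r)
for c in('top','side'):
    bot.read_camera(c)
    m=bot.outline_of('brass_hinge',c)[0]['pixels'].astype(np.uint8)
    q=cv2.minAreaRect(cv2.findNonZero(m)); ctr=cv2.moments(m,True); ctr=(ctr['m10']/ctr['m00'],ctr['m01']/ctr['m00'])
    print(c,q,ctr,onz(c,ctr,.042),onz(c,q[0],.042))
E
```

```text
[ 0.5229  0.0169 -1.6452 -0.0296] [-94.2635  -1.6987]
[[-0.4233 -0.6161]
 [-0.4443  1.8333]
 [ 1.0608  0.1413]
 [-1.4413 -0.6341]
 [ 0.2482  0.2071]
 [ 0.0034 -1.676 ]
 [-0.1573  0.2493]]
top ((249.91180419921875, 238.3529815673828), (24.253562927246094, 28.861738204956055), 14.03624439239502) (250.23348017621146, 238.45374449339207) [0.4501 0.313  0.042 ] [0.4504 0.3138 0.042 ]
side ((319.76898193359375, 328.9852294921875), (44.79907989501953, 29.493446350097656), 25.463346481323242) (320.302513464991, 329.7692998204668) [0.4474 0.3179 0.042 ] [0.4489 0.3165 0.042 ]
```

```bash
cat >> h.py <<'E'
def tool():
    o=bot.get_obs(); return o,Ro.from_euler('xyz',o['tcp_rot'],degrees=True).as_matrix(),o['position']
def down(az): # tool x down, tool z (jaw) at world azimuth az (rad)
    x=np.array([0,0,-1.]);z=np.array([np.cos(az),np.sin(az),0]);return np.c_[x,np.cross(z,x),z]
def delta(Rt,pt,R=None,p=None):
    """turn first (units), then shift in tool axes after the turn (units)"""
    o,R0,p0=tool(); R=R0 if R is None else R; p=p0 if p is None else p
    w=Ro.from_matrix(R.T@Rt).as_rotvec(degrees=True); s=Rt.T@(np.array(pt)-p)
    print('turn deg',w,'units',w/90,'shift m',s,'units',s/.08); 
E
python3 - <<'E'
from h import *
o,R,p=tool(); print(p);print(R)
yaw=np.radians(-94.26); ax=np.array([np.cos(yaw),np.sin(yaw)])
H=np.array([.5229,.0169,.195])+headR(yaw,-.03)@[0,0,.085];print('handle',H)
for a in (yaw,yaw+np.pi): delta(down(a),[H[0],H[1],.40])
for q in [(590,0),(728,215)]: print('wall',onz('top',(q[0]/2.6+180,q[1]/2.6+130),0))
print(np.linalg.inv(np.r_[np.c_[R,p],[[0,0,0,1]]])@bot.camera_params('wrist')['extrinsics'],bot.camera_params('wrist')['fov_y'])
E
```

```text
[0.1733 0.6524 0.2306]
[[-0.     -0.9665  0.2568]
 [ 0.0001  0.2568  0.9665]
 [-1.      0.0001  0.0001]]
handle [0.5227 0.0144 0.28  ]
turn deg [169.3793  -0.004   -0.0076] units [ 1.882  -0.     -0.0001] shift m [-0.1694  0.3958  0.6103] units [-2.1178  4.9479  7.6288]
turn deg [-10.6207   0.0051  -0.0027] units [-0.118   0.0001 -0.    ] shift m [-0.1694 -0.3958 -0.6103] units [-2.1178 -4.9479 -7.6288]
wall [ 0.7706 -0.1175  0.    ]
wall [ 0.5319 -0.262   0.    ]
[[ 0.0009 -0.2642  0.9645 -0.1543]
 [-0.0005 -0.9645 -0.2642  0.0722]
 [ 1.     -0.0003 -0.001   0.0005]
 [ 0.      0.      0.      1.    ]] 58.72705706897878
```

Emit:
servo_tool([
  {"hand": 1, "x": -0.53},
  {"x": -0.53},
  {"x": -0.53, "wx": -0.059},
  {"x": -0.53, "wx": -0.059},
  {"y": -0.353, "z": -0.545},
  {"y": -0.353, "z": -0.545},
  {"y": -0.353, "z": -0.545},
  {"y": -0.353, "z": -0.545},
  {"y": -0.353, "z": -0.545},
  {"y": -0.353, "z": -0.545},
  {"y": -0.353, "z": -0.545},
  {"y": -0.353, "z": -0.545},
  {"y": -0.353, "z": -0.545},
  {"y": -0.353, "z": -0.545},
  {"y": -0.353, "z": -0.545},
  {"y": -0.353, "z": -0.545},
  {"y": -0.353, "z": -0.545},
  {"y": -0.353, "z": -0.545},
  {},
  {},
])

```text
validation failed for argument at $.ta...
```

```bash
python3 - <<'E'
from h import *
bot.get_obs();p=bot.camera_params('wrist');im=bot.read_camera('wrist')
o,R,t=tool();print(o['clock'],t,o['tcp_rot'])
cv2.imwrite('pics/w1.png',im)
np.save('w1.npy',p,allow_pickle=True)
m=bot.outline_of('brass_hinge','wrist')
for r in m[:2]: 
    q=cv2.minAreaRect(cv2.findNonZero(r['pixels'].astype(np.uint8)));print(r['p'],r['at'],q,onz('wrist',q[0],.042,p))
for r in bot.outline_of('switch_top','wrist')[:2]: print(r['p'],r['at'])
yaw=-1.6452;pv=np.array([.5229,.0169,.195]);Rh=headR(yaw,-.03)
for l in ([0,.11,0],[0,-.11,0],[0,0,.085],[.028,-.068,.062]): print(l,proj('wrist',pv+Rh@l,p))
E
```

```text
1.05 [0.1733 0.6524 0.2306] [ 39.966   89.9932 115.082 ]
[0, 0.11, 0] [[-95.7897 699.3374]]
[0, -0.11, 0] [[-209.4131  586.9326]]
[0, 0, 0.085] [[-203.9131  721.6933]]
[0.028, -0.068, 0.062] [[-248.6251  661.0941]]
```

View pics/w1.png

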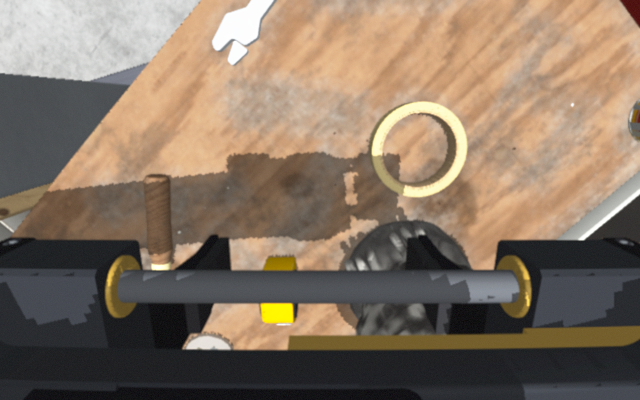

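The move call was refused, so the picture only shows the start area (a ring at 420,148; no lamp). I'll give every row all of its keys.

Emit:
servo_tool([
  {"hand": 1, "x": -0.53, "y": 0, "z": 0, "wx": 0, "wy": 0, "wz": 0},
  {"hand": 1, "x": -0.53, "y": 0, "z": 0, "wx": 0, "wy": 0, "wz": 0},
  {"hand": 1, "x": -0.53, "y": 0, "z": 0, "wx": -0.059, "wy": 0, "wz": 0},
  {"hand": 1, "x": -0.53, "y": 0, "z": 0, "wx": -0.059, "wy": 0, "wz": 0},
  {"hand": 1, "x": 0, "y": -0.353, "z": -0.545, "wx": 0, "wy": 0, "wz": 0},
  {"hand": 1, "x": 0, "y": -0.353, "z": -0.545, "wx": 0, "wy": 0, "wz": 0},
  {"hand": 1, "x": 0, "y": -0.353, "z": -0.545, "wx": 0, "wy": 0, "wz": 0},
  {"hand": 1, "x": 0, "y": -0.353, "z": -0.545, "wx": 0, "wy": 0, "wz": 0},
  {"hand": 1, "x": 0, "y": -0.353, "z": -0.545, "wx": 0, "wy": 0, "wz": 0},
  {"hand": 1, "x": 0, "y": -0.353, "z": -0.545, "wx": 0, "wy": 0, "wz": 0},
  {"hand": 1, "x": 0, "y": -0.353, "z": -0.545, "wx": 0, "wy": 0, "wz": 0},
  {"hand": 1, "x": 0, "y": -0.353, "z": -0.545, "wx": 0, "wy": 0, "wz": 0},
  {"hand": 1, "x": 0, "y": -0.353, "z": -0.545, "wx": 0, "wy": 0, "wz": 0},
  {"hand": 1, "x": 0, "y": -0.353, "z": -0.545, "wx": 0, "wy": 0, "wz": 0},
  {"hand": 1, "x": 0, "y": -0.353, "z": -0.545, "wx": 0, "wy": 0, "wz": 0},
  {"hand": 1, "x": 0, "y": -0.353, "z": -0.545, "wx": 0, "wy": 0, "wz": 0},
  {"hand": 1, "x": 0, "y": -0.353, "z": -0.545, "wx": 0, "wy": 0, "wz": 0},
  {"hand": 1, "x": 0, "y": -0.353, "z": -0.545, "wx": 0, "wy": 0, "wz": 0},
  {"hand": 1, "x": 0, "y": 0, "z": 0, "wx": 0, "wy": 0, "wz": 0},
  {"hand": 1, "x": 0, "y": 0, "z": 0, "wx": 0, "wy": 0, "wz": 0},
])

```text
clock: 3.65
position: [0.522, 0.0149, 0.4]
tcp_rot: [33.7, 89.9, 119.5]
wrist_force: [-0.4, -0.3, -1.0]
finger_gap: 0.0872
```

```bash
python3 - <<'E'
from h import *
p=bot.camera_params('wrist');im=bot.read_camera('wrist')
o,R,t=tool();print(o['clock'],t,o['tcp_rot'])
cv2.imwrite('pics/w2.png',im)
np.save('w2.npy',p,allow_pickle=True)
for n in ('brass_hinge','switch_top'):
  for r in bot.outline_of(n,'wrist')[:2]: 
    q=cv2.minAreaRect(cv2.findNonZero(r['pixels'].astype(np.uint8)));print(n,r['p'],r['at'],q,onz('wrist',q[0],.042,p))
yaw=-1.6452;pv=np.array([.5229,.0169,.195]);Rh=headR(yaw,-.03)
for l in ([0,.11,0],[0,-.11,0],[0,0,.085],[.028,-.068,.062]): print(l,proj('wrist',pv+Rh@l,p))
E
```

```text
3.7 [0.5219 0.0156 0.4   ] [ 26.4895  89.9519 112.3412]
brass_hinge 0.76 [523.6, 89.8] ((524.9246826171875, 88.49351501464844), (45.89976501464844, 61.34871292114258), 14.38139533996582) [0.4489 0.3102 0.042 ]
switch_top 0.78 [282.6, 110.6] ((281.2500305175781, 110.75001525878906), (21.21320343017578, 20.50609588623047), 45.0) [ 0.4552 -0.0313  0.042 ]
[0, 0.11, 0] [[319.4809 274.4605]]
[0, -0.11, 0] [[319.7486  63.9475]]
[0, 0, 0.085] [[316.9034 198.4676]]
[0.028, -0.068, 0.062] [[283.4244 110.3057]]
```

View pics/w2.png

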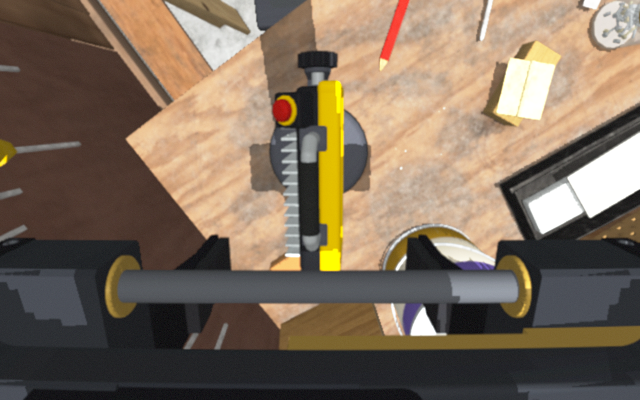

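```bash
python3 - <<'E'
import cv2
im=cv2.imread('pics/w2.png')[40:280,250:370]
cv2.imwrite('pics/w2c.png',cv2.resize(im,None,fx=2.5,fy=2.5,interpolation=cv2.INTER_CUBIC))
E
```

```text
(no output)
```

View pics/w2c.png

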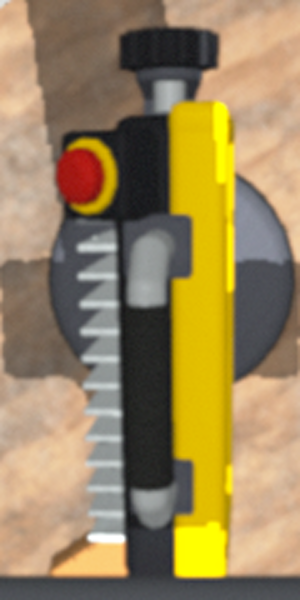

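```bash
cat > fit2.py <<'E'
from h import *
from scipy.optimize import least_squares
def fit(obs,pivot=None,x0=(.5229,.0169,-1.6452,-.03)):
    """obs: (camera params, head point, pixel, sigma)"""
    def res(v,flat=True):
        if pivot is not None: v=[*pivot,*v]
        R=headR(v[2],v[3]);pv=np.array([v[0],v[1],.195])
        r=np.array([(proj(None,pv+R@np.array(l),c)[0]-np.array(px))/s for c,l,px,s in obs])
        return r.ravel() if flat else r
    s=least_squares(res,x0 if pivot is None else x0[-2:],loss='soft_l1')
    return s.x,res(s.x,False),np.linalg.inv(s.jac.T@s.jac)**.5 if 0 else np.sqrt(np.diag(np.linalg.inv(s.jac.T@s.jac)))
SW=[.028,-.068,.062];HD=[0,0,.085]
E
python3 - <<'E'
from fit2 import *
t=bot.camera_params('top');s=bot.camera_params('side');w=np.load('w2.npy',allow_pickle=True).item()
T=lambda a,b:(a/2.6+180,b/2.6+130)
S=lambda a,b:(a/2+200,b/2+80)
obs=[(t,[0,-.112,0],T(501,319),1),(t,[0,.112,0],T(516,62),1),(s,[0,.112,0],S(170,168),1),(s,[0,-.112,0],S(361,206),1),
(t,SW,T(554,264),1),(s,SW,S(332,138),1),(s,HD,S(264,113),1),(w,HD,(309,198.8),1),(w,SW,(282.4,110.4),1),(w,[0,-.112,0],(317.6,59),1),
(t,HD,T(540,173),1)]
for ob in (obs,obs[7:]+obs[:4]):
    v,r,e=fit(ob);print(v,np.degrees(v[2:]),e);print(r)
print(onz(None,(524.9,88.5),.042,w))
E
```

```text
[ 0.5229  0.0162 -1.6458 -0.084 ] [-94.2955  -4.8115] [0.0005 0.0012 0.0107 0.0215]
[[-0.1849  0.2619]
 [-0.0607  0.9739]
 [ 0.3757 -0.1636]
 [-0.5065 -0.605 ]
 [ 1.938   0.3897]
 [ 0.4641 -1.6717]
 [ 0.6977 -0.5753]
 [ 1.2465 -0.2976]
 [-3.604  -0.0156]
 [ 1.4383  2.8409]
 [-0.5717 -0.2885]]
[ 0.5228  0.0158 -1.6433 -0.0861] [-94.1521  -4.934 ] [0.0006 0.0012 0.01   0.0174]
[[ 0.5935 -0.4881]
 [-4.3748 -0.1264]
 [ 0.7856  2.6503]
 [-0.3231 -0.1894]
 [ 0.09    0.3638]
 [-0.0389  1.0483]
 [ 0.4547 -0.1614]
 [-0.3475 -0.7218]]
[0.4489 0.3102 0.042 ]
```

```bash
python3 - <<'E'
from h import *
pv=np.array([.5228,.0160,.195]); off=np.array([0,0,-.011])
P=lambda y,t: pv+headR(np.radians(y),np.radians(t))@[0,0,.085]+off
y0,t0=-94.2,-4.9
delta(down(np.radians(y0+180)),P(y0,t0))
def rows(A,B,n):
    R=down(np.radians(A[0]+180));p=P(*A)
    for k in range(1,n+1):
        y,t=np.array(A)+(np.array(B)-A)*k/n
        q=P(y,t);R2=down(np.radians(y+180))
        print(k,R.T@(q-p)/.08,'wx',Ro.from_matrix(R.T@R2).as_rotvec(degrees=True)/90)
        R,p=R2,q
rows((y0,t0),(y0,27.),8); rows((y0,27.),(-76,27.),8)
E
```

```text
turn deg [ 0.0991  0.0374 -0.0108] units [ 0.0011  0.0004 -0.0001] shift m [ 0.1314 -0.0009 -0.007 ] units [ 1.643  -0.0116 -0.0879]
1 [-0.0037 -0.      0.0738] wx [0. 0. 0.]
2 [ 0.0014 -0.      0.0739] wx [0. 0. 0.]
3 [0.0065 0.     0.0736] wx [0. 0. 0.]
4 [ 0.0116 -0.      0.073 ] wx [0. 0. 0.]
5 [ 0.0167 -0.      0.072 ] wx [0. 0. 0.]
6 [0.0217 0.     0.0707] wx [0. 0. 0.]
7 [ 0.0265 -0.      0.069 ] wx [0. 0. 0.]
8 [0.0313 0.     0.067 ] wx [0. 0. 0.]
1 [ 0.      0.0191 -0.0004] wx [-0.0253  0.      0.    ]
2 [ 0.      0.0191 -0.0004] wx [-0.0253  0.      0.    ]
3 [ 0.      0.0191 -0.0004] wx [-0.0253  0.      0.    ]
4 [ 0.      0.0191 -0.0004] wx [-0.0253  0.      0.    ]
5 [ 0.      0.0191 -0.0004] wx [-0.0253  0.      0.    ]
6 [ 0.      0.0191 -0.0004] wx [-0.0253  0.      0.    ]
7 [ 0.      0.0191 -0.0004] wx [-0.0253  0.      0.    ]
8 [ 0.      0.0191 -0.0004] wx [-0.0253  0.      0.    ]
```

Emit:
servo_tool([
  {"hand": 1, "x": 0.3, "y": -0.012, "z": -0.088, "wx": 0, "wy": 0, "wz": 0},
  {"hand": 1, "x": 0.4, "y": 0, "z": 0, "wx": 0, "wy": 0, "wz": 0},
  {"hand": 1, "x": 0.4, "y": 0, "z": 0, "wx": 0, "wy": 0, "wz": 0},
  {"hand": 1, "x": 0.3, "y": 0, "z": 0, "wx": 0, "wy": 0, "wz": 0},
  {"hand": 1, "x": 0.243, "y": 0, "z": 0, "wx": 0, "wy": 0, "wz": 0},
  {"hand": 1, "x": 0, "y": 0, "z": 0, "wx": 0, "wy": 0, "wz": 0},
  {"hand": 0, "x": 0, "y": 0, "z": 0, "wx": 0, "wy": 0, "wz": 0},
  {"hand": 0, "x": 0, "y": 0, "z": 0, "wx": 0, "wy": 0, "wz": 0},
  {"hand": 0, "x": 0, "y": 0, "z": 0, "wx": 0, "wy": 0, "wz": 0},
  {"hand": 0, "x": 0, "y": 0, "z": 0, "wx": 0, "wy": 0, "wz": 0},
  {"hand": 0, "x": 0, "y": 0, "z": 0, "wx": 0, "wy": 0, "wz": 0},
  {"hand": 0, "x": 0, "y": 0, "z": 0, "wx": 0, "wy": 0, "wz": 0},
], squeeze=15)

```text
clock: 5.3
position: [0.5226, 0.0072, 0.2687]
tcp_rot: [34.6, 90.0, 120.4]
wrist_force: [-0.5, -0.1, 0.4]
finger_gap: 0.0351
```

Emit:
servo_tool([
  {"hand": 0, "x": 0, "y": 0, "z": 0, "wx": 0, "wy": 0, "wz": 0},
  {"hand": 0, "x": 0, "y": 0, "z": 0, "wx": 0, "wy": 0, "wz": 0},
  {"hand": 0, "x": 0, "y": 0, "z": 0, "wx": 0, "wy": 0, "wz": 0},
  {"hand": 0, "x": 0, "y": 0, "z": 0, "wx": 0, "wy": 0, "wz": 0},
  {"hand": 0, "x": 0, "y": 0, "z": 0, "wx": 0, "wy": 0, "wz": 0},
])

```text
clock: 5.92
position: [0.5227, 0.0075, 0.2686]
tcp_rot: [2.3, 90.0, 88.0]
wrist_force: [0.0, 1.5, -0.9]
finger_gap: 0.0153
```

Emit:
servo_tool([
  {"hand": 0, "x": -0.004, "y": 0, "z": 0.074, "wx": 0, "wy": 0, "wz": 0},
  {"hand": 0, "x": 0.001, "y": 0, "z": 0.074, "wx": 0, "wy": 0, "wz": 0},
  {"hand": 0, "x": 0.0065, "y": 0, "z": 0.0735, "wx": 0, "wy": 0, "wz": 0},
  {"hand": 0, "x": 0.0115, "y": 0, "z": 0.073, "wx": 0, "wy": 0, "wz": 0},
  {"hand": 0, "x": 0.0165, "y": 0, "z": 0.072, "wx": 0, "wy": 0, "wz": 0},
  {"hand": 0, "x": 0.0215, "y": 0, "z": 0.071, "wx": 0, "wy": 0, "wz": 0},
  {"hand": 0, "x": 0.0265, "y": 0, "z": 0.069, "wx": 0, "wy": 0, "wz": 0},
  {"hand": 0, "x": 0.031, "y": 0, "z": 0.067, "wx": 0, "wy": 0, "wz": 0},
  {"hand": 0, "x": 0, "y": 0, "z": 0, "wx": 0, "wy": 0, "wz": 0},
])

```text
clock: 7.05
position: [0.5262, 0.0504, 0.2603]
tcp_rot: [-172.5, 89.8, -86.9]
wrist_force: [-0.6, -4.7, 2.5]
finger_gap: 0.0154
```

Emit:
servo_tool([
  {"hand": 0, "x": 0, "y": 0.019, "z": 0, "wx": -0.0253, "wy": 0, "wz": 0},
  {"hand": 0, "x": 0, "y": 0.019, "z": 0, "wx": -0.0253, "wy": 0, "wz": 0},
  {"hand": 0, "x": 0, "y": 0.019, "z": 0, "wx": -0.0253, "wy": 0, "wz": 0},
  {"hand": 0, "x": 0, "y": 0.019, "z": 0, "wx": -0.0253, "wy": 0, "wz": 0},
  {"hand": 0, "x": 0, "y": 0.019, "z": -0.001, "wx": -0.0253, "wy": 0, "wz": 0},
  {"hand": 0, "x": 0, "y": 0.019, "z": -0.001, "wx": -0.0253, "wy": 0, "wz": 0},
  {"hand": 0, "x": 0, "y": 0.019, "z": -0.001, "wx": -0.0253, "wy": 0, "wz": 0},
  {"hand": 0, "x": 0, "y": 0.019, "z": -0.001, "wx": -0.0253, "wy": 0, "wz": 0},
  {"hand": 0, "x": 0, "y": 0, "z": 0, "wx": 0, "wy": 0, "wz": 0},
  {"hand": 0, "x": 0, "y": 0, "z": 0, "wx": 0, "wy": 0, "wz": 0},
])

```text
clock: 8.3
position: [0.5158, 0.0499, 0.2604]
tcp_rot: [-130.7, 89.7, -26.8]
wrist_force: [3.3, -4.4, -0.2]
finger_gap: 0.0155
```

```bash
python3 - <<'E'
from h import *
o,R,t=tool();print(o,R)
pv=np.array([.5228,.0160,.195]);h=t-[0,0,-.011]-pv
print(h,np.linalg.norm(h),'tilt by xy',np.degrees(np.arcsin(np.hypot(*h[:2])/.085)),'tilt z',np.degrees(np.arctan2(np.hypot(*h[:2]),h[2])),'heading',np.degrees(np.arctan2(h[1],h[0])),'jaw',np.degrees(np.arctan2(R[1,2],R[0,2])))
E
```

```text
{'clock': 8.3, 'joints': array([-30.2044,  10.5173,  23.1102, 108.0277,  -4.4723,  62.1254,
        98.4945]), 'qd': array([ 0.033 ,  0.04  , -0.012 , -0.0542, -0.015 , -0.1111,  0.0455]), 'joint_torque': array([ -2.4349, -31.7231,  -0.4205, -21.6613,  -1.1941,   1.0669,
         0.0468]), 'position': array([0.5158, 0.0499, 0.2604]), 'tcp_rot': array([-130.6963,   89.7233,  -26.8373]), 'wrist_force': array([ 3.2563, -4.3894, -0.2353]), 'wrist_torque': array([-0.9816, -0.7946, -0.0166]), 'finger_gap': 0.01547425891799249} [[ 0.0043 -0.9709 -0.2395]
 [-0.0022 -0.2395  0.9709]
 [-1.     -0.0037 -0.0031]]
[-0.007   0.0339  0.0764] 0.0838550293182142 tilt by xy 24.051058973910347 tilt z 24.40068699697902 heading 101.65304479391223 jaw 103.85862651518343
```

Emit:
servo_tool([
  {"hand": 0, "x": 0.011, "y": 0.009, "z": 0.024, "wx": 0, "wy": 0, "wz": 0},
  {"hand": 0, "x": 0.011, "y": 0.009, "z": 0.024, "wx": 0, "wy": 0, "wz": 0},
  {"hand": 0, "x": 0, "y": 0, "z": 0, "wx": 0, "wy": 0, "wz": 0},
  {"hand": 0, "x": 0, "y": 0, "z": 0, "wx": 0, "wy": 0, "wz": 0},
])

```text
clock: 8.8
position: [0.5151, 0.0526, 0.2593]
tcp_rot: [-123.7, 89.5, -19.8]
wrist_force: [7.3, -5.2, -0.3]
finger_gap: 0.0155
```

```bash
python3 - <<'E'
from h import *
o,R,t=tool();print(o['position'],o['wrist_force'])
pv=np.array([.5228,.0160,.195]);h=t-[0,0,-.011]-pv
print(h,np.linalg.norm(h),'tilt by xy',np.degrees(np.arcsin(np.hypot(*h[:2])/.085)),'tilt z',np.degrees(np.arctan2(np.hypot(*h[:2]),h[2])),'heading',np.degrees(np.arctan2(h[1],h[0])),'jaw',np.degrees(np.arctan2(R[1,2],R[0,2])))
E
```

```text
[0.5151 0.0526 0.2593] [ 7.2611 -5.1926 -0.2964]
[-0.0077  0.0366  0.0753] 0.08408967040161369 tilt by xy 26.12592754122182 tilt z 26.430539885271095 heading 101.86105182459912 jaw 103.84251555733452
```

Emit:
servo_tool([
  {"hand": 1, "x": 0, "y": 0, "z": 0, "wx": 0, "wy": 0, "wz": 0},
  {"hand": 1, "x": 0, "y": 0, "z": 0, "wx": 0, "wy": 0, "wz": 0},
  {"hand": 1, "x": 0, "y": 0, "z": 0, "wx": 0, "wy": 0, "wz": 0},
  {"hand": 1, "x": 0, "y": 0, "z": 0, "wx": 0, "wy": 0, "wz": 0},
  {"hand": 1, "x": -0.1, "y": 0, "z": 0, "wx": 0, "wy": 0, "wz": 0},
  {"hand": 1, "x": -0.4, "y": 0, "z": 0, "wx": 0, "wy": 0, "wz": 0},
  {"hand": 1, "x": -0.5, "y": 0, "z": 0, "wx": 0, "wy": 0, "wz": 0},
  {"hand": 1, "x": -0.5, "y": 0, "z": 0, "wx": 0, "wy": 0, "wz": 0},
  {"hand": 1, "x": -0.2, "y": 0, "z": 0, "wx": 0, "wy": 0, "wz": 0},
  {"hand": 1, "x": 0, "y": 0, "z": 0, "wx": 0, "wy": 0, "wz": 0},
])

```text
clock: 10.05
position: [0.5119, 0.0552, 0.3946]
tcp_rot: [-79.7, 89.9, 24.2]
wrist_force: [-0.0, 0.5, -0.5]
finger_gap: 0.0869
```

```bash
python3 - <<'E'
from h import *
p=bot.camera_params('wrist');im=bot.read_camera('wrist')
np.save('w3.npy',p,allow_pickle=True);cv2.imwrite('pics/w3.png',im)
for n in ('brass_hinge','switch_top'):
  for r in bot.outline_of(n,'wrist')[:1]: 
    q=cv2.minAreaRect(cv2.findNonZero(r['pixels'].astype(np.uint8)));print(n,r['p'],r['at'],q,onz('wrist',q[0],.042,p))
print(proj('',np.array([.5228,.016,.195])+headR(np.radians(-76),np.radians(27))@np.array([0,0,.085]),p))
s=bot.read_camera('side');t=bot.read_camera('top')
for n,i in (('s3',s),('t3',t)): cv2.imwrite(f'pics/{n}.png',i)
f=lambda i,k:cv2.resize(i,None,fx=k,fy=k,interpolation=cv2.INTER_CUBIC)
A=f(im[40:280,240:400],2.5); B=f(s[110:260,260:420],2.5)
h=np.zeros((600,800,3),np.uint8);h[:,:400]=A;h[:375,400:]=B
cv2.imwrite('pics/m3.png',h)
E
```

```text
brass_hinge 0.57 [500.0, 159.8] ((499.7055969238281, 156.12185668945312), (42.759674072265625, 55.56846237182617), 30.65066909790039) [0.4488 0.3098 0.042 ]
switch_top 0.79 [272.9, 109.3] ((271.0, 110.5), (23.0, 22.0), 90.0) [ 0.4665 -0.0229  0.042 ]
[[315.0353 197.2564]]
```

View pics/m3.png

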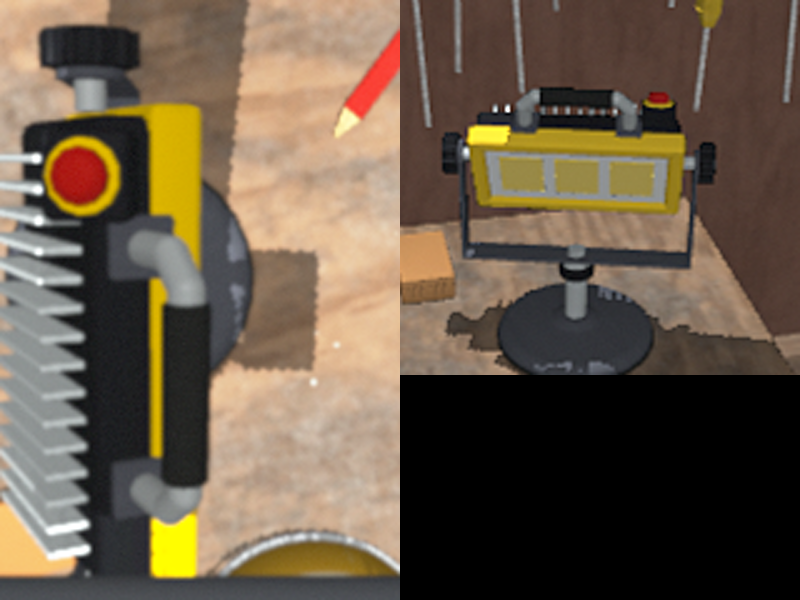

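```bash
cat > f3.py <<'E'
from fit2 import *
w=np.load('w3.npy',allow_pickle=True).item();s=bot.camera_params('side')
W=lambda a,b:(a/2.5+240,b/2.5+40)
S=lambda a,b:((a-400)/2.5+260,b/2.5+110)
obs=[(w,[0,-.03,.085],W(186,306),.7),(w,[0,.03,.085],W(184.5,484),.7),(w,SW,W(78,175),1.5),(w,[0,-.112,0],W(90,48),1.5),
(s,[0,.112,0],S(452,155),1),(s,[0,-.112,0],S(706,163),1),(s,HD,S(577,97),1),(s,SW,S(658,97),1.5),(s,[-.02,0,0],S(577,177),1)]
T=np.array([.449,.312,.0385])
def rep(pv,y,t):
    pv=np.array([*pv,.195]);d=headR(y,t)@[-1,0,0]
    n=T-pv;n/=np.linalg.norm(n); L=(.04-.195)/d[2]
    print('heading',np.degrees(np.arctan2(d[1],d[0])),'want',np.degrees(np.arctan2(n[1],n[0])),'tilt',np.degrees(t),'want',np.degrees(np.arcsin(-n[2])),'hit',pv+d*L)
for pv in (None,(.5228,.016)):
    v,r,e=fit(obs,pv,(.5228,.016,-1.326,.471));print(v,e);print(r.T)
    rep(v[:2] if pv is None else pv,*v[-2:])
E
python3 f3.py
```

```text
[ 0.5228  0.0167 -1.3439  0.4536] [0.0007 0.0018 0.011  0.0243]
[[ 0.4308 -0.1364 -0.5449  0.5918 -0.1211 -0.4212 -0.717   0.1614 -0.5758]
 [-1.1316 -0.2976  0.6463  1.3729 -1.382  -0.0085 -0.4441 -1.6949 -0.5013]]
heading 103.00260137978397 want 104.03856165221414 tilt 25.988852656186427 want 27.20925656674037 hit [0.4513 0.3265 0.04  ]
[-1.3479  0.462 ] [0.0079 0.0058]
[[ 0.5988 -0.3879 -0.3989  0.4319  0.0504 -0.3349 -0.6969  0.2188 -0.4955]
 [-1.2965 -0.5624  0.4873  1.2251 -1.6115 -0.0527 -0.3087 -1.6642 -0.6034]]
heading 102.77377747282445 want 103.99980157141701 tilt 26.469321285733287 want 27.15834649952778 hit [0.454  0.3196 0.04  ]
```

Emit:
servo_tool([
  {"hand": 1, "x": 0.5, "y": 0, "z": 0, "wx": 0, "wy": 0, "wz": 0},
  {"hand": 1, "x": 0.5, "y": 0, "z": 0, "wx": 0, "wy": 0, "wz": 0},
  {"hand": 1, "x": 0.4, "y": 0, "z": 0, "wx": 0, "wy": 0, "wz": 0},
  {"hand": 1, "x": 0.3, "y": 0, "z": 0, "wx": 0, "wy": 0, "wz": 0},
  {"hand": 0, "x": 0, "y": 0, "z": 0, "wx": 0, "wy": 0, "wz": 0},
  {"hand": 0, "x": 0, "y": 0, "z": 0, "wx": 0, "wy": 0, "wz": 0},
  {"hand": 0, "x": 0, "y": 0, "z": 0, "wx": 0, "wy": 0, "wz": 0},
  {"hand": 0, "x": 0, "y": 0, "z": 0, "wx": 0, "wy": 0, "wz": 0},
  {"hand": 0, "x": 0, "y": 0, "z": 0, "wx": 0, "wy": 0, "wz": 0},
  {"hand": 0, "x": 0, "y": 0, "z": 0, "wx": 0, "wy": 0, "wz": 0},
  {"hand": 0, "x": 0, "y": 0, "z": 0, "wx": 0, "wy": 0, "wz": 0},
  {"hand": 0, "x": 0, "y": 0, "z": 0, "wx": 0, "wy": 0, "wz": 0},
  {"hand": 0, "x": 0, "y": 0, "z": 0, "wx": 0, "wy": 0, "wz": 0},
  {"hand": 0, "x": 0, "y": 0, "z": 0, "wx": 0, "wy": 0, "wz": 0},
  {"hand": 0, "x": 0, "y": 0, "z": 0, "wx": 0, "wy": 0, "wz": 0},
], squeeze=20)

```text
clock: 12.18
position: [0.5123, 0.0529, 0.2578]
tcp_rot: [-174.7, 89.8, -70.8]
wrist_force: [3.0, -3.3, -2.1]
finger_gap: 0.015
```

Emit:
servo_tool([
  {"hand": 0, "x": 0.004, "y": 0.008, "z": 0.009, "wx": -0.006, "wy": 0, "wz": 0},
  {"hand": 0, "x": 0.004, "y": 0.008, "z": 0.009, "wx": -0.006, "wy": 0, "wz": 0},
  {"hand": 0, "x": 0, "y": 0, "z": 0, "wx": 0, "wy": 0, "wz": 0},
  {"hand": 0, "x": 0, "y": 0, "z": 0, "wx": 0, "wy": 0, "wz": 0},
])

```text
clock: 12.68
position: [0.5119, 0.0532, 0.2576]
tcp_rot: [-147.5, 89.7, -42.6]
wrist_force: [5.4, -5.9, -2.2]
finger_gap: 0.0149
```

Emit:
servo_tool([
  {"hand": 0, "x": 0.003, "y": 0.006, "z": 0.007, "wx": -0.003, "wy": 0, "wz": 0},
  {"hand": 0, "x": 0.003, "y": 0.006, "z": 0.007, "wx": -0.003, "wy": 0, "wz": 0},
  {"hand": 0, "x": 0, "y": 0, "z": 0, "wx": 0, "wy": 0, "wz": 0},
  {"hand": 0, "x": 0, "y": 0, "z": 0, "wx": 0, "wy": 0, "wz": 0},
])

```text
clock: 13.18
position: [0.5112, 0.0536, 0.2572]
tcp_rot: [-144.0, 89.6, -38.6]
wrist_force: [5.3, -6.9, -2.9]
finger_gap: 0.0151
```

Emit:
servo_tool([
  {"hand": 1, "x": 0, "y": 0, "z": 0, "wx": 0, "wy": 0, "wz": 0},
  {"hand": 1, "x": 0, "y": 0, "z": 0, "wx": 0, "wy": 0, "wz": 0},
  {"hand": 1, "x": 0, "y": 0, "z": 0, "wx": 0, "wy": 0, "wz": 0},
  {"hand": 1, "x": 0, "y": 0, "z": 0, "wx": 0, "wy": 0, "wz": 0},
  {"hand": 1, "x": -0.1, "y": 0, "z": 0, "wx": 0, "wy": 0, "wz": 0},
  {"hand": 1, "x": -0.4, "y": 0, "z": 0, "wx": 0, "wy": 0, "wz": 0},
  {"hand": 1, "x": -0.5, "y": 0, "z": 0, "wx": 0, "wy": 0, "wz": 0},
  {"hand": 1, "x": -0.5, "y": 0, "z": 0, "wx": 0, "wy": 0, "wz": 0},
  {"hand": 1, "x": -0.2, "y": 0, "z": 0, "wx": 0, "wy": 0, "wz": 0},
  {"hand": 1, "x": 0, "y": 0, "z": 0, "wx": 0, "wy": 0, "wz": 0},
])

```text
clock: 14.42
position: [0.5091, 0.0571, 0.3935]
tcp_rot: [-81.4, 89.9, 24.2]
wrist_force: [-0.1, -0.4, -0.7]
finger_gap: 0.0869
```

```bash
python3 - <<'E'
from h import *
p=bot.camera_params('wrist');im=bot.read_camera('wrist')
np.save('w4.npy',p,allow_pickle=True);cv2.imwrite('pics/w4.png',im)
for n in ('brass_hinge','switch_top'):
  for r in bot.outline_of(n,'wrist')[:1]: 
    q=cv2.minAreaRect(cv2.findNonZero(r['pixels'].astype(np.uint8)));print(n,r['p'],r['at'],q,onz('wrist',q[0],.042,p))
s=bot.read_camera('side');cv2.imwrite('pics/s4.png',s)
f=lambda i,k:cv2.resize(i,None,fx=k,fy=k,interpolation=cv2.INTER_CUBIC)
h=np.zeros((600,800,3),np.uint8);h[:,:400]=f(im[40:280,240:400],2.5);h[:375,400:]=f(s[110:260,260:420],2.5)
cv2.imwrite('pics/m4.png',h)
o,R,t=tool();print(o['clock'],t)
E
```

```text
brass_hinge 0.86 [496.3, 164.7] ((497.4234924316406, 162.93260192871094), (43.034481048583984, 57.45622634887695), 33.231712341308594) [0.4488 0.3099 0.042 ]
switch_top 0.75 [281.3, 178.3] ((278.65924072265625, 176.731689453125), (186.37255859375, 89.24335479736328), 88.40885925292969) [0.5536 0.0106 0.042 ]
14.625 [0.5082 0.0571 0.3913]
```

View pics/m4.png

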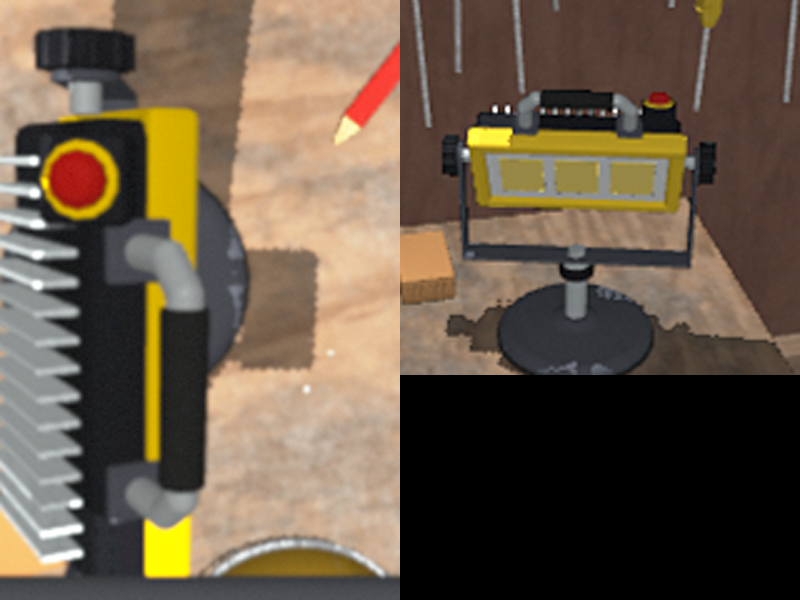

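```bash
sed -e 's/w3.npy/w4.npy/' -e 's/W(186,306)/W(185,309)/;s/W(184.5,484)/W(183,488)/;s/W(78,175)/W(77,179)/;s/W(90,48)/W(84,49)/;s/S(452,155)/S(452,156)/;s/S(706,163)/S(706,162)/;s/S(577,97)/S(577,98.5)/;s/S(658,97)/S(659,98)/;s/S(577,177)/S(577,177.5)/' f3.py > f4.py; cat >> f4.py <<'E'
# button approach
y,t=v[-2:];R=headR(y,t);B=np.array([.5228,.016,.195])+R@SW;a=R@[np.sin(.6),0,np.cos(.6)]
print('button',B,'axis',a, 'lean',np.degrees(np.arccos(a[2])))
E
python3 f4.py
```

```text
[ 0.5227  0.0171 -1.3195  0.4775] [0.0007 0.0018 0.0109 0.0251]
[[ 0.4588 -0.1956 -0.654   0.845  -0.3181 -0.4373 -0.3069 -0.0669 -0.3588]
 [-0.6309 -0.539   0.5272  1.7892 -1.1253 -0.115  -0.1596 -1.8932 -0.4814]]
heading 104.40071859547443 want 104.02868960317272 tilt 27.3600004577031 want 27.239260313902886 hit [0.4482 0.3072 0.04  ]
[-1.3246  0.491 ] [0.0078 0.0062]
[[ 0.6645 -0.5275 -0.473   0.5012 -0.1388 -0.3755 -0.3317 -0.0235 -0.3019]
 [-0.7012 -0.7988  0.4096  1.663  -1.4665 -0.2165  0.0684 -1.8486 -0.6478]]
heading 104.1059335828634 want 103.99980157141701 tilt 28.130670396014924 want 27.15834649952778 hit [0.4521 0.2972 0.04  ]
button [0.4557 0.0038 0.2629] axis [ 0.0265 -0.1055  0.9941] lean 6.246797311834541
```

```bash
cat > g.py <<'E'
from h import *
from scipy.optimize import least_squares
SW=[.028,-.068,.062];HD=[0,0,.085]
t=bot.camera_params('top');s=bot.camera_params('side')
w2,w3,w4=[np.load(f'w{i}.npy',allow_pickle=True).item() for i in (2,3,4)]
T=lambda a,b:(a/2.6+180,b/2.6+130); S=lambda a,b:(a/2+200,b/2+80)
W=lambda a,b:(a/2.5+240,b/2.5+40); Q=lambda a,b:((a-400)/2.5+260,b/2.5+110)
kr,kl=[0,-.112,0],[0,.112,0]
def mk(w,a,b,sw,k,l,r,h,s2,g): return [(w,[0,-.03,.085],W(*a),.7),(w,[0,.03,.085],W(*b),.7),(w,SW,W(*sw),2),(w,kr,W(*k),1.5),(s,kl,Q(*l),1),(s,kr,Q(*r),1),(s,HD,Q(*h),1),(s,SW,Q(*s2),2),(s,[-.02,0,0],Q(*g),1)]
P=[[(t,kr,T(501,319),1),(t,kl,T(516,62),1),(s,kl,S(170,168),1),(s,kr,S(361,206),1),(t,SW,T(554,264),2),(s,SW,S(332,138),2),(s,HD,S(264,113),1),(w2,HD,(309,198.8),.7),(w2,SW,(282.4,110.4),2),(w2,kr,(317.6,59),1.5),(t,HD,T(540,173),1)],
mk(w3,(186,306),(184.5,484),(78,175),(90,48),(452,155),(706,163),(577,97),(658,97),(577,177)),
mk(w4,(185,309),(183,488),(77,179),(84,49),(452,156),(706,162),(577,98.5),(659,98),(577,177.5))]
G=[(.5227,.0075),(.5151,.0526),(.5112,.0536)]   # gripped TCPs
Hg=[(t,(250,238.4)),(s,(320,329.4)),(w2,(524.9,88.5)),(w3,(499.7,156.1)),(w4,(497.4,162.9))]
# v: pivot xy, (yaw,tilt)x3, hinge xy, camera offsets (m) top, side, wrist
def res(v):
    off={id(t):v[10:13],id(s):v[13:16],id(w2):v[16:19],id(w3):v[16:19],id(w4):v[16:19]}
    pv=np.array([v[0],v[1],.195]);r=[]
    for i,ob in enumerate(P):
        R=headR(*v[2+2*i:4+2*i])
        for c,l,px,sg in ob: r+=list((proj('',pv+R@np.array(l)+off[id(c)],c)[0]-px)/sg)
        b=pv+R@HD; n=-R@[1,0,0];n[2]=0;n/=np.linalg.norm(n)
        r.append(n@(np.array([*G[i],0])-b)/.001)
    for c,px in Hg: r+=list((proj('',np.array([v[8],v[9],.042])+off[id(c)],c)[0]-px)/(1.5 if c not in (w2,w3,w4) else 2.5))
    return np.array(r+list(v[10:19]/.002))
v0=np.r_[.5228,.016,-1.645,-.085,-1.345,.46,-1.322,.48,.449,.312,np.zeros(9)]
q=least_squares(res,v0,loss='soft_l1',x_scale=np.r_[[.01]*2,[.1]*6,[.01]*2,[.002]*9]);v=q.x;C=np.linalg.inv(q.jac.T@q.jac)
print('pivot',v[:2],'poses',np.degrees(v[2:8]),'hinge',v[8:10],'off',v[10:]*1e3); print('sd',np.sqrt(np.diag(C))[:10])
pv=np.array([*v[:2],.195]);d=headR(*v[6:8])@[-1,0,0]
print('hit z.0385',pv+d*(.0385-.195)/d[2],'z.042',pv+d*(.042-.195)/d[2])
n=np.array([v[8],v[9],.04])-pv;print('want heading',np.degrees(np.arctan2(n[1],n[0]))-180,'tilt',np.degrees(np.arctan2(-n[2],np.hypot(*n[:2]))))
R=headR(*v[6:8]);print('button',pv+R@SW,'axis',R@[np.sin(.6),0,np.cos(.6)])
E
python3 g.py
```

```text
Traceback (most recent call last):
  File "g.py", line 27, in <module>
    q=least_squares(res,v0,loss='soft_l1',x_scale=np.r_[[.01]*2,[.1]*6,[.01]*2,[.002]*9]);v=q.x;C=np.linalg.inv(q.jac.T@q.jac)
  File "g.py", line 24, in res
    for c,px in Hg: r+=list((proj('',np.array([v[8],v[9],.042])+off[id(c)],c)[0]-px)/(1.5 if c not in (w2,w3,w4) else 2.5))
                                                                                             ^^^^^^^^^^^^^^^^^^^
ValueError: The truth value of an array with more than one element is ambiguous. Use a.any() or a.all()
```

```bash
sed -i 's/(1.5 if c not in (w2,w3,w4) else 2.5)/1.5/' g.py; python3 g.py
```

```text
pivot [0.5229 0.0158] poses [-94.1383  -5.4536 -76.959   26.2742 -75.6178  27.9038] hinge [0.4492 0.3096] off [ 0.4934  0.5089  0.2705 -0.6172  1.22   -1.0417 -0.1048  0.4317  1.2752]
sd [0.0013 0.001  0.0106 0.0117 0.0088 0.0122 0.0088 0.0123 0.0016 0.0017]
hit z.0385 [0.4495 0.3021 0.0385] z.042 [0.4511 0.2957 0.042 ]
want heading -75.91967097059933 tilt 27.097063659258108
button [0.456  0.0031 0.2629] axis [ 0.028  -0.1092  0.9936]
```

Emit:
servo_tool([
  {"hand": 1, "x": 0.4, "y": 0, "z": -0.045, "wx": 0.013, "wy": 0, "wz": 0},
  {"hand": 1, "x": 0.5, "y": 0, "z": 0, "wx": 0, "wy": 0, "wz": 0},
  {"hand": 1, "x": 0.45, "y": 0, "z": 0, "wx": 0, "wy": 0, "wz": 0},
  {"hand": 1, "x": 0.3, "y": 0, "z": 0, "wx": 0, "wy": 0, "wz": 0},
  {"hand": 0, "x": 0, "y": 0, "z": 0, "wx": 0, "wy": 0, "wz": 0},
  {"hand": 0, "x": 0, "y": 0, "z": 0, "wx": 0, "wy": 0, "wz": 0},
  {"hand": 0, "x": 0, "y": 0, "z": 0, "wx": 0, "wy": 0, "wz": 0},
  {"hand": 0, "x": 0, "y": 0, "z": 0, "wx": 0, "wy": 0, "wz": 0},
  {"hand": 0, "x": 0, "y": 0, "z": 0, "wx": 0, "wy": 0, "wz": 0},
  {"hand": 0, "x": 0, "y": 0, "z": 0, "wx": 0, "wy": 0, "wz": 0},
  {"hand": 0, "x": 0, "y": 0, "z": 0, "wx": 0, "wy": 0, "wz": 0},
  {"hand": 0, "x": 0, "y": 0, "z": 0, "wx": 0, "wy": 0, "wz": 0},
  {"hand": 0, "x": 0, "y": 0, "z": 0, "wx": 0, "wy": 0, "wz": 0},
  {"hand": 0, "x": 0, "y": 0, "z": 0, "wx": 0, "wy": 0, "wz": 0},
  {"hand": 0, "x": 0, "y": 0, "z": 0, "wx": 0, "wy": 0, "wz": 0},
])

```text
clock: 16.5
position: [0.5099, 0.0534, 0.2609]
tcp_rot: [175.2, 90.0, -80.4]
wrist_force: [0.2, -2.0, -0.1]
finger_gap: 0.015
```

Emit:
servo_tool([
  {"hand": 0, "x": 0, "y": 0, "z": -0.025, "wx": 0, "wy": 0, "wz": 0},
  {"hand": 0, "x": 0, "y": 0, "z": -0.02, "wx": 0, "wy": 0, "wz": 0},
  {"hand": 0, "x": 0, "y": 0, "z": 0, "wx": 0, "wy": 0, "wz": 0},
  {"hand": 0, "x": 0, "y": 0, "z": 0, "wx": 0, "wy": 0, "wz": 0},
])

```text
clock: 17.0
position: [0.51, 0.053, 0.261]
tcp_rot: [8.3, 89.8, 112.8]
wrist_force: [-2.4, 6.5, 0.9]
finger_gap: 0.0151
```

Emit:
servo_tool([
  {"hand": 0, "x": 0, "y": 0, "z": -0.01, "wx": 0, "wy": 0, "wz": 0},
  {"hand": 0, "x": 0, "y": 0, "z": 0, "wx": 0, "wy": 0, "wz": 0},
  {"hand": 0, "x": 0, "y": 0, "z": 0, "wx": 0, "wy": 0, "wz": 0},
])

```text
clock: 17.38
position: [0.5101, 0.0528, 0.2611]
tcp_rot: [8.0, 89.7, 112.6]
wrist_force: [-3.0, 6.2, 2.0]
finger_gap: 0.0157
```

Emit:
servo_tool([
  {"hand": 0, "x": -0.004, "y": 0, "z": -0.008, "wx": 0, "wy": 0, "wz": 0},
  {"hand": 0, "x": 0, "y": 0, "z": 0, "wx": 0, "wy": 0, "wz": 0},
  {"hand": 0, "x": 0, "y": 0, "z": 0, "wx": 0, "wy": 0, "wz": 0},
])

```text
clock: 17.75
position: [0.5102, 0.0524, 0.2614]
tcp_rot: [8.3, 89.7, 112.9]
wrist_force: [-2.5, 6.0, 2.1]
finger_gap: 0.0154
```

Emit:
servo_tool([
  {"hand": 1, "x": 0, "y": 0, "z": 0, "wx": 0, "wy": 0, "wz": 0},
  {"hand": 1, "x": 0, "y": 0, "z": 0, "wx": 0, "wy": 0, "wz": 0},
  {"hand": 1, "x": 0, "y": 0, "z": 0, "wx": 0, "wy": 0, "wz": 0},
  {"hand": 1, "x": 0, "y": 0, "z": 0, "wx": 0, "wy": 0, "wz": 0},
  {"hand": 1, "x": -0.1, "y": 0, "z": 0, "wx": 0, "wy": 0, "wz": 0},
  {"hand": 1, "x": -0.4, "y": 0, "z": 0, "wx": 0, "wy": 0, "wz": 0},
  {"hand": 1, "x": -0.5, "y": 0, "z": 0, "wx": 0, "wy": 0, "wz": 0},
  {"hand": 1, "x": -0.5, "y": 0, "z": 0, "wx": 0, "wy": 0, "wz": 0},
  {"hand": 1, "x": -0.2, "y": 0, "z": 0, "wx": 0, "wy": 0, "wz": 0},
  {"hand": 1, "x": 0, "y": 0, "z": 0, "wx": 0, "wy": 0, "wz": 0},
])

```text
clock: 19.0
position: [0.5114, 0.0487, 0.3978]
tcp_rot: [-86.0, 89.9, 18.4]
wrist_force: [0.2, -0.6, 0.2]
finger_gap: 0.0868
```

```bash
python3 - <<'E'
from h import *
p=bot.camera_params('wrist');im=bot.read_camera('wrist')
np.save('w5.npy',p,allow_pickle=True);cv2.imwrite('pics/w5.png',im)
r=bot.outline_of('brass_hinge','wrist')[0];q=cv2.minAreaRect(cv2.findNonZero(r['pixels'].astype(np.uint8)));print(r['p'],q[0],onz('',q[0],.042,p))
s=bot.read_camera('side');cv2.imwrite('pics/s5.png',s)
f=lambda i,k:cv2.resize(i,None,fx=k,fy=k,interpolation=cv2.INTER_CUBIC)
h=np.zeros((600,800,3),np.uint8);h[:,:400]=f(im[40:280,240:400],2.5);h[:375,400:]=f(s[110:260,260:420],2.5)
cv2.imwrite('pics/m5.png',h)
o,R,t=tool();print(o['clock'],t)
E
```

```text
0.67 (502.4980773925781, 159.023193359375) [0.4492 0.31   0.042 ]
19.15 [0.5104 0.0487 0.3955]
```

View pics/m5.png

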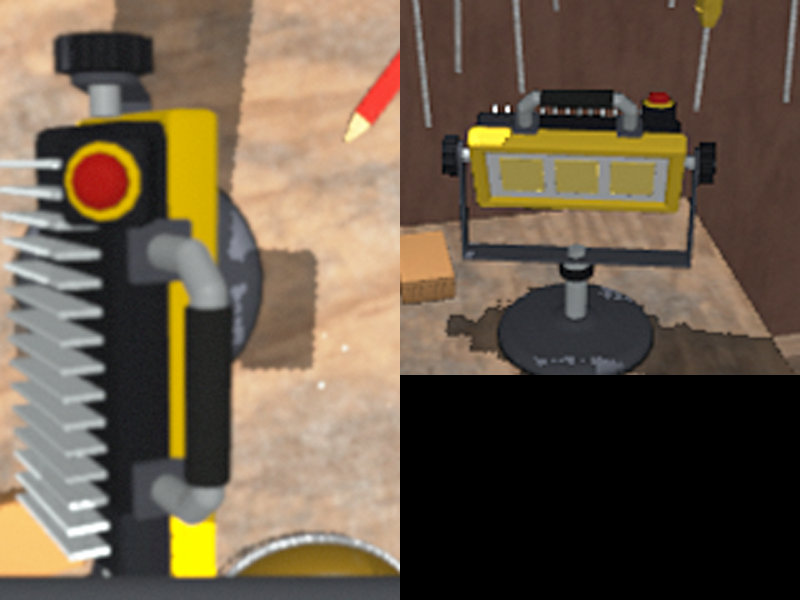

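```bash
python3 - <<'E'
s=open('g.py').read()
s=s.replace("w2,w3,w4=[","w2,w3,w4,w5=[").replace("(2,3,4)","(2,3,4,5)").replace("(659,98),(577,177.5))]","(659,98),(577,177.5)),\nmk(w5,(208,308),(207.5,485),(100,181),(103,53),(452,155.5),(706,162),(577,98),(659,98),(577,177))]")
s=s.replace("(.5112,.0536)]","(.5112,.0536),(.5102,.0524)]").replace("(497.4,162.9))]","(497.4,162.9)),(w5,(502.5,159))]")
s=s.replace("id(w4):v[16:19]}","id(w4):v[16:19],id(w5):v[16:19]}\n    v,yt=v[:19],np.r_[v[2:8],v[19:21]]").replace("headR(*v[2+2*i:4+2*i])","headR(*yt[2*i:2*i+2])")
s=s.replace("np.zeros(9)]\n","np.zeros(9),-1.322,.47]\n").replace("[.002]*9]","[.002]*9,[.1]*2]").replace("headR(*v[6:8])","headR(*v[19:21])").replace("print('pivot'","print(np.degrees(v[19:]));print('pivot'")
open('g5.py','w').write(s)
E
cat >> g5.py <<'E'
B=pv+R@SW; a=R@[np.sin(.6),0,np.cos(.6)]
# tool: x=-a, jaw z closest to present
o,R0,p0=tool();z=R0[:,2]-a*(a@R0[:,2]);z/=np.linalg.norm(z);x=-a;Rt=np.c_[x,np.cross(z,x),z]
delta(Rt,B+a*(.008+.03))
E
python3 g5.py
```

```text
[-75.8662  27.0397]
pivot [0.5228 0.0158] poses [-94.136   -5.4615 -76.9219  26.2526 -75.5766  27.8834] hinge [0.4492 0.3092] off [    0.5219     0.5311     0.2867    -0.6707     1.2218    -1.0401
    -0.1224     0.4689     1.7869 -1324.1145   471.9324]
sd [0.0012 0.0009 0.0106 0.0106 0.0084 0.011  0.0083 0.0111 0.0016 0.0015]
hit z.0385 [0.448  0.3131 0.0385] z.042 [0.4496 0.3065 0.042 ]
want heading -75.91422562659369 tilt 27.134001537714674
button [0.4561 0.0023 0.263 ] axis [ 0.0312 -0.1239  0.9918]
turn deg [-0.0139 -7.3347 -0.2164] units [-0.0002 -0.0815 -0.0024] shift m [ 0.0895  0.0642 -0.0481] units [ 1.1181  0.8022 -0.6012]
```

Emit:
servo_tool([
  {"hand": 0, "x": 0, "y": 0, "z": 0, "wx": 0, "wy": -0.0408, "wz": 0},
  {"hand": 0, "x": 0, "y": 0, "z": 0, "wx": 0, "wy": -0.0408, "wz": -0.0024},
  {"hand": 0, "x": 0, "y": 0.4, "z": -0.3, "wx": 0, "wy": 0, "wz": 0},
  {"hand": 0, "x": 0, "y": 0.4, "z": -0.3, "wx": 0, "wy": 0, "wz": 0},
  {"hand": 0, "x": 0, "y": 0, "z": 0, "wx": 0, "wy": 0, "wz": 0},
  {"hand": 0, "x": 0, "y": 0, "z": 0, "wx": 0, "wy": 0, "wz": 0},
  {"hand": 0, "x": 0, "y": 0, "z": 0, "wx": 0, "wy": 0, "wz": 0},
  {"hand": 0, "x": 0, "y": 0, "z": 0, "wx": 0, "wy": 0, "wz": 0},
  {"hand": 0, "x": 0, "y": 0, "z": 0, "wx": 0, "wy": 0, "wz": 0},
  {"hand": 0, "x": 0.3, "y": 0, "z": 0, "wx": 0, "wy": 0, "wz": 0},
  {"hand": 0, "x": 0.4, "y": 0, "z": 0, "wx": 0, "wy": 0, "wz": 0},
  {"hand": 0, "x": 0.4, "y": 0, "z": 0, "wx": 0, "wy": 0, "wz": 0},
  {"hand": 0, "x": 0, "y": 0, "z": 0, "wx": 0, "wy": 0, "wz": 0},
  {"hand": 0, "x": 0, "y": 0, "z": 0, "wx": 0, "wy": 0, "wz": 0},
])

```text
clock: 20.9
position: [0.4594, -0.0024, 0.3048]
tcp_rot: [-2.5, 82.7, 101.9]
wrist_force: [1.2, 0.7, 0.6]
finger_gap: 0.0005
```

```bash
python3 - <<'E'
from h import *
o,R,t=tool();print(o['clock'],t,o['finger_gap'],o['wrist_force'])
B=np.array([.4561,.0023,.263])
print('to button top, tool axes (mm)',R.T@(B-t)*1e3)
w=np.load('w5.npy',allow_pickle=True).item();print('w5 ray',onz('',(280,112.4),.262,w))
p=bot.camera_params('wrist');im=bot.read_camera('wrist')
for r in bot.outline_of('switch_top','wrist')[:2]: print(r['p'],r['at'],r['pixels'].sum(),onz('',r['at'],.262,p))
print(proj('',B,p))
cv2.imwrite('pics/w6.png',im)
E
```

```text
20.9 [ 0.4594 -0.0024  0.3048] 0.0004563757123226473 [1.2   0.727 0.569]
to button top, tool axes (mm) [42.1611  2.2369 -0.0105]
w5 ray [0.4554 0.0035 0.262 ]
0.77 [316.8, 225.6] 792 [0.4553 0.0018 0.262 ]
0.66 [299.4, 193.7] 11435 [ 0.4387 -0.0127  0.262 ]
[[317.4653 227.6151]]
```

View pics/w6.png

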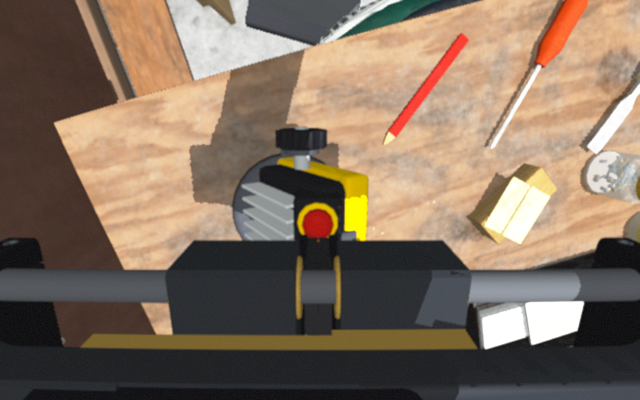

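Emit:
servo_tool([
  {"hand": 0, "x": 0.12, "y": 0.03, "z": 0, "wx": 0, "wy": 0, "wz": 0},
  {"hand": 0, "x": 0.15, "y": 0, "z": 0, "wx": 0, "wy": 0, "wz": 0},
  {"hand": 0, "x": 0.1, "y": 0, "z": 0, "wx": 0, "wy": 0, "wz": 0},
  {"hand": 0, "x": 0.03, "y": 0, "z": 0, "wx": 0, "wy": 0, "wz": 0},
  {"hand": 0, "x": 0.03, "y": 0, "z": 0, "wx": 0, "wy": 0, "wz": 0},
  {"hand": 0, "x": 0.02, "y": 0, "z": 0, "wx": 0, "wy": 0, "wz": 0},
  {"hand": 0, "x": 0, "y": 0, "z": 0, "wx": 0, "wy": 0, "wz": 0},
])

```text
clock: 21.88
position: [0.4553, 0.0016, 0.268]
tcp_rot: [-1.9, 82.7, 102.5]
wrist_force: [-0.2, 0.4, 0.2]
finger_gap: 0.0006
```

Emit:
servo_tool([
  {"hand": 0, "x": 0.02, "y": 0, "z": 0, "wx": 0, "wy": 0, "wz": 0},
  {"hand": 0, "x": 0.02, "y": 0, "z": 0, "wx": 0, "wy": 0, "wz": 0},
  {"hand": 0, "x": 0, "y": 0, "z": 0, "wx": 0, "wy": 0, "wz": 0},
])

```text
clock: 22.25
position: [0.4554, 0.0019, 0.2658]
tcp_rot: [-2.1, 82.6, 102.3]
wrist_force: [-2.0, -1.0, 8.9]
finger_gap: 0.0006
```

Emit:
servo_tool([
  {"hand": 0, "x": 0.012, "y": 0, "z": 0, "wx": 0, "wy": 0, "wz": 0},
  {"hand": 0, "x": 0, "y": 0, "z": 0, "wx": 0, "wy": 0, "wz": 0},
])

```text
clock: 22.5
position: [0.4554, 0.0019, 0.2657]
tcp_rot: [-2.3, 82.6, 102.1]
wrist_force: [-5.6, -1.5, 13.7]
finger_gap: 0.0007
```

Emit:
servo_tool([
  {"hand": 0, "x": -0.1, "y": 0, "z": 0, "wx": 0, "wy": 0, "wz": 0},
  {"hand": 0, "x": -0.4, "y": 0, "z": 0, "wx": 0, "wy": 0, "wz": 0},
  {"hand": 0, "x": -0.5, "y": 0, "z": 0, "wx": 0, "wy": 0, "wz": 0},
  {"hand": 0, "x": -0.5, "y": 0, "z": 0, "wx": 0, "wy": 0, "wz": 0},
  {"hand": 0, "x": -0.2, "y": -0.4, "z": 0.4, "wx": 0, "wy": 0, "wz": 0},
  {"hand": 0, "x": 0, "y": -0.4, "z": 0.2, "wx": 0, "wy": 0, "wz": 0},
  {"hand": 0, "x": 0, "y": 0, "z": 0, "wx": 0, "wy": 0, "wz": 0},
  {"hand": 0, "x": 0, "y": 0, "z": 0, "wx": 0, "wy": 0, "wz": 0},
])

```text
clock: 23.5
position: [0.5087, 0.0465, 0.4045]
tcp_rot: [-1.1, 82.7, 103.2]
wrist_force: [-0.2, -0.1, 0.3]
finger_gap: 0.0004
```

```bash
python3 - <<'E'
from h import *
o,R,t=tool();print(o['clock'],t,o['wrist_force'])
p=bot.camera_params('wrist');im=bot.read_camera('wrist');np.save('w7.npy',p,allow_pickle=True)
s=bot.read_camera('side');tp=bot.read_camera('top')
s5=cv2.imread('pics/s5.png')
f=lambda i,k:cv2.resize(i,None,fx=k,fy=k,interpolation=cv2.INTER_CUBIC)
h=np.zeros((600,800,3),np.uint8);h[:375,400:]=f(s[110:260,260:420],2.5)
h[:400,:400]=f(im[20:270,180:430],1.6)
h[375:600,400:]=f(s[270:382,220:420],2.0)[:225][:225] if 0 else np.pad(f(s[270:382,220:420],2.0),((0,1),(0,0),(0,0)))
h[400:600,:400]=f(tp[170:270,180:380],2)
cv2.imwrite('pics/m7.png',h);cv2.imwrite('pics/s7.png',s);cv2.imwrite('pics/w7.png',im)
# head shift between s5 and s7
a=cv2.cvtColor(s5[140:200,275:390],6).astype(np.float32);b=cv2.cvtColor(s[140:200,275:390],6).astype(np.float32)
print('shift px',cv2.phaseCorrelate(cv2.Sobel(a,-1,0,1)[:20],cv2.Sobel(b,-1,0,1)[:20]))
E
```

```text
23.5 [0.5087 0.0465 0.4045] [-0.2168 -0.0738  0.3312]
shift px ((0.06514831366766316, -0.3836236467625511), 0.943034059604009)
```

View pics/m7.png

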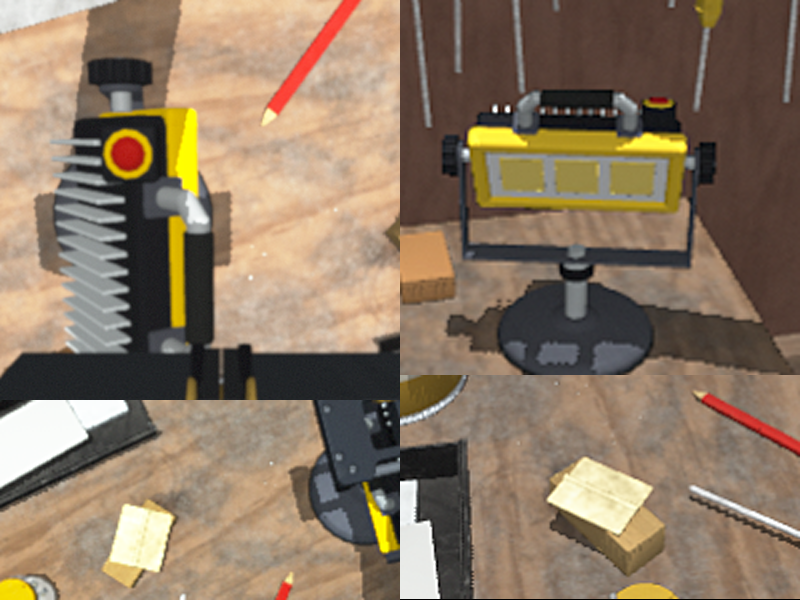

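```bash
python3 - <<'E'
import cv2,numpy as np
S={k:cv2.cvtColor(cv2.imread(f'pics/s{k}.png'),6).astype(np.float32) for k in '3457'}
R={'handle':(140,165,306,356),'glass':(168,196,288,375),'static_bracket':(205,222,280,380)}
def sh(a,b,r):
    y0,y1,x0,x1=r;W=np.eye(2,3,dtype=np.float32)
    c,W=cv2.findTransformECC(a[y0:y1,x0:x1],b[y0-4:y1+4,x0-4:x1+4],np.float32([[1,0,4],[0,1,4]]),cv2.MOTION_TRANSLATION,(3,200,1e-5))
    return W[:,2]-4,round(c,3)
for n,r in R.items():
    for a,b in ('34','45','57','37'):print(n,a,b,*sh(S[a],S[b],r))
E
```

```text
handle 3 4 [0.21399164 0.45450163] 0.982
handle 4 5 [ 0.04302692 -0.2698841 ] 0.986
handle 5 7 [ 0.05269146 -0.12233424] 0.974
handle 3 7 [0.26581192 0.17339468] 0.964
glass 3 4 [0.0162015  0.26983356] 0.947
glass 4 5 [-0.14007473  0.01366091] 0.977
glass 5 7 [-0.04688191  0.60534   ] 0.884
glass 3 7 [0.08744192 0.7435584 ] 0.868
static_bracket 3 4 [-0.01433921 -0.00327849] 0.992
static_bracket 4 5 [ 0.01681328 -0.01538968] 0.998
static_bracket 5 7 [-0.01905894 -0.05262399] 0.997
static_bracket 3 7 [-0.06393337 -0.04892516] 0.99
```

```bash
python3 -c "
from plant import bot
print(bot.finish_job())"
```

```text
the job is handed in; nothing more can be done
None
```

I aimed the lamp head at the brass hinge, let go to check that it held, pressed the red button fully in, and handed the job in at about 23.5 s. The gripper was clear of everything at the end.

- **Aiming:** I moved the head by its handle, released it and re-measured. I then corrected the aim twice the same way.
- **Aim before the press, with the head released:** The fit gave tilt 27.0° against 27.1° wanted. The heading was within 0.1°. The beam landed about 3–4 mm from the hinge's middle, and the fit itself is good to roughly ±0.6°.
- **Button:** It came to a solid stop. The last 1 mm of commanded push gave only 0.1 mm of movement, and the force rose to about 14 N. The final pictures show the cap sitting lower.
- **Hinge and block:** Nothing touched them, and they look unmoved in the last picture.

**Checks that disagreed:**
- **Hinge position:** The three cameras put its y between 0.310 and 0.3165 m. I used a joint fit, which gave 0.309 m.
- **Aim after the press:** In the side camera the handle shifted by 0.12 px, which could mean about 0.4° of back-tilt, or roughly 3 mm across the beam. It could also be changed shading. The glass gave a different reading (0.6 px, poor match), which I put down to shading. I did not re-aim after switching on.
- **Light on:** I saw no beam spot in the final pictures, so I judged "on" only by the button's travel and stop.

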